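# Latch the make-up case

## Robot

A 6-joint arm with a two-finger parallel gripper is mounted at the origin on the work surface. World frame = base frame: x ahead of the robot, y to its left, z up, the work surface at z = 0. Lengths are in m, angles in rad, forces in N, time in s.
With the tool pointing down it reaches from about 0.2 to 0.875 m from the base axis. Payload 3.4 kg.
Tool frame: the origin (TCP) lies midway between the tips of the shut fingers; the grasp point (between the pads) lies 19 mm behind it; x points along the fingers, z is the direction in which the jaws open and shut, and the axes are right-handed (so a half turn about x gives the same grasp; the last joint's range is limited). The gripper opens to 94 mm and grips with 3 to 60 N. Pads are 16 mm wide; open, the fingers measure 119 mm over their backs; the gripper's body (75 mm by 177 mm) begins 78 mm behind the grasp point.
Start: joints at [1.213, 0.276, 1.505, -0, 1.361, -0.121], TCP at [0.135, 0.559, 0.173] pointing down, gripper open.
Joint ranges: [-2.89, 2.89], [-0.75, 2.08], [0.22, 2.7], [-1.18, 4.32], [0.11, 2.71], [-2.7, 2.7]. Speed limits (rad/s): [2.57, 2.57, 3.14, 3.14, 3.14, 3.14].

## Interface

Orientations are given as a unit quaternion [x, y, z, w].
In Python, from workcell import r, optics, workorder, finder gives the robot as it stands. Calls block until the motion is done:
- r.goto(position, orientation): joint-space move of the TCP to a pose.
- r.movel(position, velocity=0.15, rotation=None): straight line of the TCP; rotation=None keeps the orientation; velocity is the mean speed in m/s.
- r.goto_joints(angles): joint-space move.
- r.set_gripper(opening): finger opening in m; the grip force is fixed at half the most; returns when the fingers have stopped.
- r.wait(seconds).
- r.solve_ik(position, orientation): joint angles nearest the present ones, or None.
- r.state(): the state.
- optics.grab_frame(name): name is "side" or "top"; returns (picture, depth): 480x640x3 uint8, red, green, blue; 480x640 float32, m along the optical axis (not along the pixel's ray), 0 where there is no reading.
- optics.camera_params(name): a dict with "fx", "fy", "cx", "cy" (pixels), "distortion" ([k1, k2, p1, p2, k3] as OpenCV has them; the pictures are not rectified), "extrinsics" (4x4, takes a point from camera to world coordinates). Camera axes: x right, y up, looking along -z (the intrinsics and any distortion apply to the point x, -y, -z); pixel columns grow to the right and rows downward; lengths in m; the calibration is good to about 2 mm. A picture is of the moment at which its call begins. camera_params takes no time and is no camera call.
A pose or a line that the arm cannot do raises r.IKError and nothing moves.
- workorder.finish_job(): hands the job in, once; it reports no verdict.
Trained networks look in the newest picture that a camera, given by its name, has taken for a name from the list of things; names that differ only in an ending like _2 or _b are one class to them, and where a whole thing is asked for, a point or a joint stands for the part that bears it (a point fixed in the world has none). Each returns a list of dicts, best first, with "p" (0 to 1); they miss things now and then, are a little off and sometimes report something else, mostly with a low value. They report only what shows in the picture. A call takes as long as a camera call.
- finder.outline_of(target, camera): "pixels" (480x640 bool, what is visible of it) and "extent" ([left, top, right, bottom] in pixels, round what is visible of it).
The state is a dict: "time": time; "qpos": joint angles; "qd": joint speeds; "tau": joint torques, N m; "eef_pos": TCP position; "ee_rot": TCP orientation; "ft_force": force on the tool from outside, world axes, zero at the start; "torque": the same for the moment, N m; "grip_width": finger opening in m.
Only numpy, scipy, OpenCV 4.12 (cv2) and the standard library are available. Lean on these libraries where they do the work, as an engineer would, in place of code of your own. Each camera call takes 0.05 s, during which the arm holds its last target. There are 200 camera calls.

## Task

Lock the closed make-up case for transport: with the outside of a finger, swing the aluminium clamp strap up and over until it lies flat on the lid, and only then push the red cam lever down over it, fully home. Push gently with the fingers, never pinching the strap or lever; do not lift, tip or shove the case, leave the bottles and other things standing where they are, and finish clear of everything.

Things in the scene. Friction and masses are not known exactly. Their poses are not given: they have to be found in the camera images.
- case: Closed hard make-up case, black with aluminium edges, 220 (its x) x 310 (its y) x 120 high, about 3.5 kg, standing loose on the table. Origin: centre of its underside; z up. The latch (strap and lever) lies along the case's y axis, centred at its x = 0, on top of the lid; lid top is at z = 120 mm. The robot's side of the case is its -x side. The case turns up to 0.45 rad either way from start to start. A bent carrying bar sits on its -x face (not used).
- strap (a joint): Angle of the clamp strap, a flat aluminium bar with a yellow end mark, 135 long, 32 wide, 6 thick. 0 = lying flat along the lid (closed, stop), 1.57 = standing upright, larger = leaning outward off the case's -y side; stop at 2.3. Starts 1.75 to 2.1. Stiff hinge: it stays where it is left; under 2 N near its end moves it.
- strap_hinge (a point): Hinge of the strap at the -y edge of the lid: in the case's frame at (0, -152, 126) mm, mid-thickness of the strap. The hinge line runs along the case's x axis. The strap points along the case's +y when flat (its upper face then 129 mm above the table).
- strap_end (a point): Middle of the free end of the strap, 135 mm from the hinge line.
- lever (a joint): Angle of the red cam lever, a bar 70 long, 20 wide, 10 thick. 0 = fully down, lying level over the free end of the strap (locked, stop); 1.57 = upright; larger = leaning away from the strap to the case's +y; stop at 2.1. Starts 1.5 to 1.85. It stays where it is left; pushing 50 mm from its pivot takes about 4 N.
- lever_pivot (a point): Pivot of the lever, in a dark bracket on the lid: in the case's frame at (0, 32, 141) mm, mid-thickness of the lever. The pivot line runs along the case's x axis. The lever points along the case's -y (towards the strap's hinge) when down; its upper face is then 146 mm above the table. The two bracket cheeks, 4 mm thick beside the lever, reach 144 mm above the table.
- lever_end (a point): Middle of the free end of the lever, 70 mm from the pivot.
- jar: small white cream jar with a lid, 44 diameter, 28 high, standing ON the case's lid in the corner of its +x and +y sides (mm); origin at the centre of its underside. To be left alone.
- foundation_a: foundation bottle, terracotta with black cap, 34 diameter, 100 high, standing close to the case (mm); origin at the centre of its underside. To be left alone.
- foundation_b: foundation bottle, pale beige with black cap, 34 diameter, 100 high, standing close to the case (mm); origin at the centre of its underside. To be left alone.
- brush_cup: black cup, 74 diameter, 100 high, with make-up brushes sticking up to 190 (mm); origin at the centre of its underside. To be left alone.
- compact: flat round black powder compact, 68 diameter, 16 high (mm); origin at the centre of its underside. To be left alone.
- lipstick: lipstick, black, brass and red, 21 square, 74 high (mm); origin at the centre of its underside. To be left alone.
- lotion: pale clear bottle with white cap, 48 diameter, 130 high (mm); origin at the centre of its underside. To be left alone.

How it is judged:
By the outcome, as a careful person would: the job done as asked, in the order asked, and still so for the second after the job is handed in, with the robot touching nothing.
It also fails if it takes over 48 s, if anything falls off the work surface, if the arm or the gripper's body presses on something with over 40 N, if the wrist force passes 120 N, or if a joint passes its speed limit or range.

## Working session

There is one attempt and no reset: what is moved stays moved. The work goes in short steps, each a Python script; the robot and the scene stay as the last script left them, time stands still between calls to the robot, and variables do not carry over. Pictures are saved under pics/ and viewed, about 8 in all and at most 12, crops included, and the job is handed in when it is done.

```bash
ls; mkdir -p pics; cat > h.py <<'E'
import numpy as np, cv2
from workcell import r, optics, workorder, finder
def cloud(cam, depth):
    p=optics.camera_params(cam); K=np.array([[p['fx'],0,p['cx']],[0,p['fy'],p['cy']],[0,0,1.]])
    v,u=np.mgrid[0:480,0:640]
    n=cv2.undistortPoints(np.stack([u,v],-1).reshape(-1,1,2).astype(np.float64),K,np.array(p['distortion'],float)).reshape(480,640,2)
    P=np.stack([n[...,0]*depth,-n[...,1]*depth,-depth],-1)
    T=np.array(p['extrinsics']); W=P@T[:3,:3].T+T[:3,3]
    W[depth<=0]=np.nan
    return W
def grab(cam,name=None):
    im,d=optics.grab_frame(cam)
    if name: cv2.imwrite('pics/'+name+'.png',im[...,::-1])
    return im,cloud(cam,d)
E
python3 - <<'E'
from h import *
for c in ('top','side'):
    im,W=grab(c,c+'0'); np.savez(c+'0.npz',im=im,W=W)
    print(c,np.array(optics.camera_params(c)['extrinsics']).round(3).tolist())
    for t in ('case','strap','lever','jar','foundation_a','brush_cup','compact','lipstick','lotion'):
        for o in finder.outline_of(t,c)[:3]:
            m=o['pixels']; P=W[m]; P=P[~np.isnan(P[:,0])]
            print(c,t,round(o['p'],2),[int(e) for e in o['extent']],m.sum(),np.median(P,0).round(3) if len(P) else None, np.percentile(P,[2,98],axis=0).round(3).tolist() if len(P) else None)
            if t in('strap','lever','case'): np.save(f'{c}_{t}_{int(o["p"]*100)}.npy',m)
print(r.state())
E
```

```text
pics
top [[0.011, 0.991, -0.134, 0.442], [-1.0, 0.014, 0.021, 0.033], [0.023, 0.134, 0.991, 1.223], [0.0, 0.0, 0.0, 1.0]]
top case 0.7 [193, 216, 360, 338] 14437 [0.525 0.106 0.12 ] [[0.407, -0.051, 0.112], [0.641, 0.263, 0.198]]
top strap 0.69 [332, 249, 356, 273] 422 [ 0.553 -0.054  0.199] [[0.537, -0.073, 0.127], [0.569, -0.031, 0.257]]
top strap 0.19 [479, 279, 495, 292] 209 [ 0.516 -0.399  0.058] [[0.505, -0.419, -0.001], [0.528, -0.394, 0.077]]
top lever 0.72 [243, 270, 255, 282] 146 [0.523 0.146 0.197] [[0.514, 0.138, 0.121], [0.534, 0.158, 0.213]]
top jar 0.86 [196, 238, 218, 258] 365 [0.582 0.24  0.147] [[0.563, 0.22, 0.12], [0.603, 0.26, 0.151]]
top foundation_a 0.72 [168, 288, 194, 301] 334 [0.485 0.308 0.097] [[0.471, 0.297, 0.006], [0.502, 0.331, 0.103]]
top foundation_a 0.69 [249, 205, 261, 227] 207 [0.659 0.147 0.099] [[0.646, 0.132, 0.053], [0.676, 0.164, 0.104]]
top brush_cup 0.77 [92, 258, 154, 302] 1413 [0.51  0.425 0.088] [[0.473, 0.385, 0.002], [0.542, 0.461, 0.191]]
top compact 0.88 [462, 238, 490, 262] 613 [ 0.601 -0.386  0.016] [[0.57, -0.417, 0.006], [0.632, 
[... 1429 characters left out ...]
95  0.069] [[0.399, -0.407, 0.003], [0.441, -0.371, 0.13]]
{'time': 1.0, 'qpos': array([ 1.21301930e+00,  2.75922268e-01,  1.50487762e+00, -2.07801563e-05,
        1.36067713e+00, -1.21006152e-01]), 'qd': array([-0.00236975,  0.00061174, -0.00198515,  0.00071467,  0.00028653,
       -0.00039461]), 'tau': array([-6.54891983e-05, -4.04468787e+01, -2.37503707e+01,  7.03093456e-02,
        2.46062066e-02,  2.28280754e-05]), 'eef_pos': array([0.13491307, 0.5590104 , 0.17348924]), 'ee_rot': array([-0.43743187,  0.55551524,  0.43746206,  0.55559259]), 'ft_force': array([0.79828768, 0.14810297, 0.10478967]), 'torque': array([-0.00730224,  0.04502233, -0.00187571]), 'grip_width': 0.09422914216993167}
```

```bash
python3 - <<'E'
from h import *
import glob
res={}
for c in ('top','side'):
    D=np.load(c+'0.npz'); W=D['W']
    m=np.zeros((480,640),bool)
    for f in glob.glob(c+'_case_*.npy'): m|=np.load(f)
    m=cv2.dilate(m.astype(np.uint8),np.ones((7,7)))>0
    P=W[m]; P=P[np.abs(P[:,2]-.12)<.006]
    # mid-plane fit with box: robust via optimisation of edge percentiles over theta
    best=None
    for th in np.arange(-.5,.5,.005):
        a,b=np.cos(th),np.sin(th); x=P[:,:2]@[a,b]; y=P[:,:2]@[-b,a]
        x0,x1=np.percentile(x,[1,99]); y0,y1=np.percentile(y,[.5,99.5]); A=(x1-x0)*(y1-y0)
        if best is None or A<best[0]: best=(A,th,x0,x1,y0,y1)
    A,th,x0,x1,y0,y1=best; R=np.array([[np.cos(th),-np.sin(th)],[np.sin(th),np.cos(th)]])
    print(c,'theta',th,'size',x1-x0,y1-y0,'centre',R@[(x0+x1)/2,(y0+y1)/2],'z',np.median(P[:,2]))
    print(' rect',cv2.minAreaRect((P[:,:2]*1000).astype(np.float32)))
    ctr=R@[(x0+x1)/2,(y0+y1)/2]
    for t in('strap','lever'):
        for f in glob.glob(f'{c}_{t}_*.npy'):
            P=W[np.load(f)]; P=P[(P[:,2]>.135)&(np.abs(P[:,1])<.3)]
            if len(P)<30: continue
            L=np.c_[(P[:,:2]-ctr)@R,P[:,2]]; 
            k=np.polyfit(L[:,2],L[:,1],1)
            print(' ',f,len(P),'local med',np.median(L,0).round(4),'dy/dz',k, 'pct',np.percentile(L,[2,98],axis=0).round(3).tolist())
a=cv2.imread('pics/top0.png')[180:360,80:520]; b=cv2.imread('pics/side0.png')[150:410,200:460]
a=cv2.resize(a,None,fx=1.5,fy=1.5,interpolation=2); b=cv2.resize(b,(330,330),interpolation=2)
o=np.zeros((600,660,3),np.uint8); o[:270]=a; o[270:,:330]=b
cv2.imwrite('pics/v1.png',o)
E
```

```text
top theta 0.15000000000000058 size 0.2179920246583556 0.3089766548903705 centre [0.52946714 0.11450744] z 0.11954792438257278
 rect ((530.0051879882812, 113.97923278808594), (223.4752960205078, 313.9250793457031), 8.24386978149414)
  top_strap_69.npy 379 local med [-0.0018 -0.1722  0.2069] dy/dz [-0.29219868 -0.11212426] pct [[-0.016, -0.19, 0.138], [0.014, -0.152, 0.257]]
  top_lever_72.npy 137 local med [-0.0015  0.0329  0.1972] dy/dz [0.15299413 0.00447748] pct [[-0.01, 0.023, 0.142], [0.009, 0.044, 0.213]]
side theta 0.14000000000000057 size 0.21825889205784638 0.3116100281530535 centre [0.52718018 0.1102925 ] z 0.11870209088161676
 rect ((528.6253662109375, 113.12090301513672), (227.47364807128906, 321.2341613769531), 7.867852687835693)
  side_strap_83.npy 402 local med [-0.0017 -0.1725  0.1995] dy/dz [-0.28333537 -0.11595371] pct [[-0.015, -0.189, 0.138], [0.016, -0.155, 0.254]]
  side_lever_48.npy 197 local med [-0.0018  0.035   0.1747] dy/dz [0.1349041  0.01139865] pct [[-0.01, 0.025, 0.139], [0.01, 0.045, 0.209]]
```

View pics/v1.png

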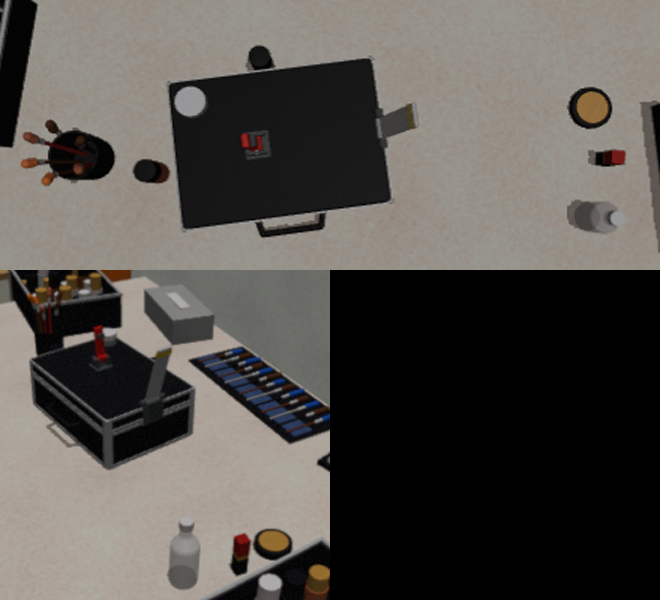

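The top crop shows the case with the upright lever near (255,145) and the strap leaning out past the right edge near (400,120); the jar and bottles are clear of the latch line. I estimate case yaw 0.145, centre (0.528, 0.1135), strap about 1.85 and lever about 1.71. Next I swing the strap.

```bash
cat >> h.py <<'E'
from scipy.spatial.transform import Rotation as Ro
TH=.145; C=np.array([.528,.1135]); RM=np.array([[np.cos(TH),-np.sin(TH)],[np.sin(TH),np.cos(TH)]])
def w(y,z,x=-.001): return np.r_[C+RM@[x,y],z]
def quat(s):
    X=np.array([0,0,-1.]); Z=s*np.r_[RM@[0,1],0]
    return Ro.from_matrix(np.c_[X,np.cross(Z,X),Z]).as_quat()
H=.0125
def strap_pt(a,rr=.075): return w(-.152+rr*np.cos(a)-.003*np.sin(a)-H, .126+rr*np.sin(a)+.003*np.cos(a))
def lever_pt(a,rr=.053): return w(.032-rr*np.cos(a)+.005*np.sin(a)+H, .141+rr*np.sin(a)+.005*np.cos(a))
def f(): return np.array(r.state()['ft_force'])
E
cat > s1.py <<'E'
from h import *
s0=r.state(); print(Ro.from_quat(s0['ee_rot']).as_matrix()[:,2].round(2))
for s in (1,-1):
    print(s,[None if q is None else np.round(q,2).tolist() for q in (r.solve_ik(p,quat(s)) for p in (w(-.245,.35),w(-.245,.2),strap_pt(1.57),strap_pt(0),lever_pt(1.57),lever_pt(0)))])
E
python3 s1.py
```

```text
[0.23 0.97 0.  ]
1 [[-0.35, 0.24, 1.14, -0.0, 1.77, -2.06], [-0.35, 0.27, 1.45, -0.0, 1.42, -2.06], [-0.22, 0.23, 1.5, -0.0, 1.41, -1.94], [-0.08, 0.25, 1.65, -0.0, 1.24, -1.8], [0.17, 0.22, 1.53, -0.0, 1.39, -1.54], [0.07, 0.24, 1.63, -0.0, 1.28, -1.65]]
-1 [[-0.35, 0.24, 1.14, -0.0, 1.77, 1.08], [-0.35, 0.27, 1.45, -0.0, 1.42, 1.08], [-0.22, 0.23, 1.5, -0.0, 1.41, 1.21], [-0.08, 0.25, 1.65, -0.0, 1.24, 1.34], [0.17, 0.22, 1.53, -0.0, 1.39, 1.6], [0.07, 0.24, 1.63, -0.0, 1.28, 1.49]]
```

```bash
python3 - <<'E'
from h import *
q=quat(-1)
r.set_gripper(0)
p=r.state()['eef_pos']; r.movel([p[0],p[1],.36],velocity=.3)
r.goto(w(-.245,.36),q)
r.movel(w(-.245,.201),velocity=.25); 
r.wait(.2); b=f(); print('base',b.round(2),r.state()['time'],r.state()['grip_width'],Ro.from_quat(r.state()['ee_rot']).as_matrix().round(2).tolist())
for a in [1.57,1.4,1.2,1.0,.8,.6,.4,.25,.12,.06,.03,.01,0,-.015,-.03,-.045]:
    r.movel(strap_pt(a),velocity=.06)
    d=f()-b; print(a,d.round(2),round(r.state()['time'],2))
    if np.linalg.norm(d)>12 or (a<.07 and d[2]>7): print('stop'); break
np.save('base.npy',b)
grab('side','s2'); im,W=grab('top','t2')
for c in('side',):
    for o in finder.outline_of('strap',c)[:2]: print(o['p'],o['extent'])
a=cv2.imread('pics/side0.png')
o=np.hstack([cv2.resize(cv2.imread('pics/s2.png')[130:330,200:400],(400,400)),cv2.resize(cv2.imread('pics/t2.png')[180:380,180:380],(400,400))])
cv2.imwrite('pics/v2.png',o)
E
```

```text
base [ 0.06  0.76 -0.11] 7.025 0.00040286791570656716 [[0.0, 0.99, 0.14], [-0.0, 0.14, -0.99], [-1.0, 0.0, 0.0]]
1.57 [-0.42 -0.22  1.03] 8.47
1.4 [ 0.04 -1.07 -0.4 ] 8.82
1.2 [-0.33 -0.74  0.04] 9.22
1.0 [ 0.34 -1.23  0.09] 9.62
0.8 [ 0.61 -0.73 -0.2 ] 10.03
0.6 [-0.4  -0.25  0.14] 10.43
0.4 [ 0.85 -0.65  0.73] 10.82
0.25 [ 0.26 -0.9   0.16] 11.16
0.12 [0.56 0.12 0.27] 11.47
0.06 [ 0.31 -0.77  0.14] 11.72
0.03 [-0.45 -0.56 -0.24] 11.97
0.01 [-0.08 -0.82  0.41] 12.22
0 [-0.4  -0.57  0.14] 12.47
-0.015 [-0.02 -0.07 -0.37] 12.72
-0.03 [-0.6  -0.67  0.02] 12.97
-0.045 [-0.59 -0.44 -0.23] 13.22
0.65 [286.1, 212.6, 327.3, 258.1]
```

View pics/v2.png

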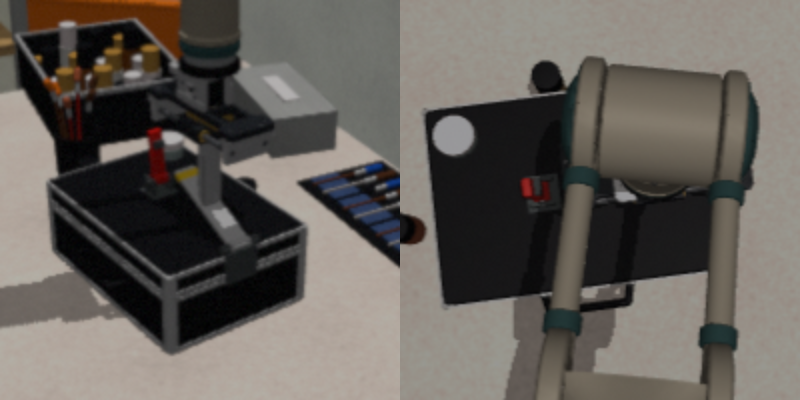

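The side view shows the strap almost down: its yellow end mark is at (185,173) in the crop, just off the lid, with the finger on top. There is no contact force yet, so I keep lowering until the stop is felt.

```bash
python3 - <<'E'
from h import *
b=np.load('base.npy')
def straps():
    im,W=grab('side')
    for o in finder.outline_of('strap','side')[:1]:
        P=W[o['pixels']]; L=np.c_[(P[:,:2]-C)@RM,P[:,2]]; L=L[(np.abs(L[:,0])<.02)&(L[:,2]<.16)&(L[:,2]>.11)&(L[:,1]>-.145)&(L[:,1]<-.01)]
        k=np.polyfit(L[:,1],L[:,2],1); print('strap slope',k.round(3),'z at end',np.polyval(k,-.017).round(4),'ymax',L[:,1].max().round(3),len(L))
print(r.state()['eef_pos'].round(4), strap_pt(-.045).round(4)); straps()
p=strap_pt(-.045)
for i in range(10):
    p[2]-=.001; r.movel(p,velocity=.03); r.wait(.1)
    d=np.mean([f() for _ in range(3)],0)-b; print(i,round(r.state()['eef_pos'][2],4),d.round(2))
    if d[2]>5: break
straps(); print(r.state()['time'])
E
```

```text
[0.5399 0.0248 0.1256] [0.5399 0.0249 0.1256]
strap slope [0.297 0.176] z at end 0.1711 ymax -0.056 261
0 0.1246 [ 0.28 -0.98 -0.13]
1 0.1236 [-0.3  -1.36 -0.23]
2 0.1226 [-0.85 -0.71 -0.24]
3 0.1216 [-0.42 -0.89 -0.12]
4 0.1206 [-0.23 -1.3   0.3 ]
5 0.1195 [ 0.59 -0.98  0.06]
6 0.1186 [-0.36 -0.76 -0.1 ]
7 0.1176 [ 0.05 -0.29  0.71]
8 0.1166 [ 0.65 -1.39 -0.25]
9 0.1156 [ 0.31 -0.59  0.13]
strap slope [0.236 0.165] z at end 0.1613 ymax -0.021 312
17.075
```

```bash
python3 - <<'E'
from h import *
im,W=grab('side','s3'); np.savez('s3.npz',W=W)
cv2.imwrite('pics/v3.png',cv2.resize(im[170:290,230:390,::-1],(800,600),interpolation=cv2.INTER_CUBIC))
for u in range(262,335,6):
  print(u,[tuple(np.r_[(W[v,u,:2]-C)@RM*1000,W[v,u,2]*1000].round(0)) for v in (220,230,240,250)])
s=r.state(); print(s['eef_pos'],s['tau'].round(1),s['ft_force'],s['torque'])
E
```

```text
262 [(np.float64(-23.0), np.float64(83.0), np.float64(120.0)), (np.float64(-53.0), np.float64(34.0), np.float64(120.0)), (np.float64(-79.0), np.float64(-8.0), np.float64(117.0)), (np.float64(-106.0), np.float64(-51.0), np.float64(117.0))]
268 [(np.float64(-8.0), np.float64(76.0), np.float64(119.0)), (np.float64(-40.0), np.float64(25.0), np.float64(120.0)), (np.float64(-69.0), np.float64(-22.0), np.float64(121.0)), (np.float64(-96.0), np.float64(-65.0), np.float64(121.0))]
274 [(np.float64(-18.0), np.float64(27.0), np.float64(143.0)), (np.float64(-26.0), np.float64(16.0), np.float64(120.0)), (np.float64(-54.0), np.float64(-28.0), np.float64(119.0)), (np.float64(-81.0), np.float64(-70.0), np.float64(118.0))]
280 [(np.float64(1.0), np.float64(26.0), np.float64(137.0)), (np.float64(-14.0), np.float64(5.0), np.float64(121.0)), (np.float64(-41.0), np.float64(-37.0), np.float64(118.0)), (np.float64(-70.0), np.float64(-81.0), np.float64(120.0))]
286 [(np.float64(-14.0), np.float64(-25.0), np.float64(164.0)), (np.float64(-1.0), np.float64(-4.0), np.float64(120.0)), (np.float64(-28.0), np.floa
[... 1450 characters left out ...]
loat64(118.0)), (np.float64(7.0), np.float64(-156.0), np.float64(129.0))]
328 [(np.float64(274.0), np.float64(161.0), np.float64(-6.0)), (np.float64(97.0), np.float64(-64.0), np.float64(116.0)), (np.float64(59.0), np.float64(-113.0), np.float64(120.0)), (np.float64(24.0), np.float64(-158.0), np.float64(125.0))]
334 [(np.float64(283.0), np.float64(140.0), np.float64(1.0)), (np.float64(115.0), np.float64(-67.0), np.float64(112.0)), (np.float64(72.0), np.float64(-123.0), np.float64(121.0)), (np.float64(45.0), np.float64(-157.0), np.float64(117.0))]
[0.53993184 0.02483447 0.11563216] [ -0.  -38.2 -22.2   0.   -0.1   0. ] [-1.0419692  -0.03155992  0.45483865] [-0.05923904  0.14622388  0.01223508]
```

View pics/v3.png

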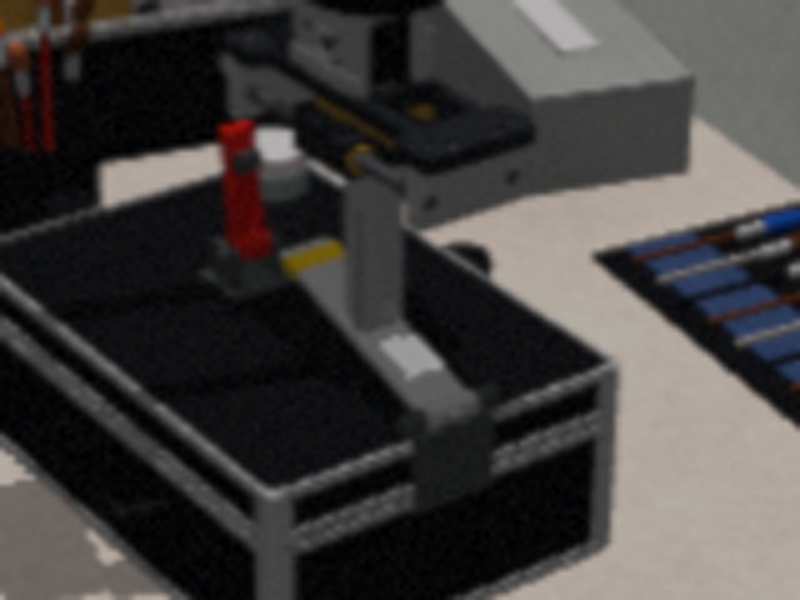

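The strap is still at about 0.27 rad, while the TCP claims to be below the lid with no force. Before pushing further I check the real tool height from the depth data.

```bash
python3 - <<'E'
from h import *
W=np.load('s3.npz')['W']; L=np.concatenate([(W[...,:2]-C)@RM,W[...,2:]],-1)
im=cv2.imread('pics/s3.png')
for u in (300,303,306,309): print(u,[(v,*(L[v,u]*1000).round().astype(int)) for v in range(196,244,3) if np.isfinite(L[v,u,0])])
m=(L[...,2]>.2)&(L[...,1]>-.3)&(L[...,1]<.15)&(np.abs(L[...,0])<.15)
h,e=np.histogram(L[m][:,2],np.arange(.2,.36,.01)); print(h)
for z in np.arange(.2,.3,.01):
    k=m&(np.abs(L[...,2]-z)<.005); 
    if k.any(): print(z.round(2),k.sum(),L[k].min(0).round(3),L[k].max(0).round(3))
D=np.load('side0.npz')['W']; g=(np.linalg.norm(D[...,:2]-[.135,.559],axis=-1)<.12)&(D[...,2]>.1); print('start gripper pts',g.sum())
D=np.load('top0.npz')['W']; g=(np.linalg.norm(D[...,:2]-[.135,.559],axis=-1)<.12)&(D[...,2]>.1); print(g.sum())
E
```

```text
300 [(196, np.int64(-25), np.int64(-105), np.int64(268)), (199, np.int64(-28), np.int64(-109), np.int64(263)), (202, np.int64(-33), np.int64(-117), np.int64(259)), (205, np.int64(-31), np.int64(-113), np.int64(249)), (208, np.int64(-8), np.int64(-82), np.int64(221)), (211, np.int64(-12), np.int64(-87), np.int64(216)), (214, np.int64(-12), np.int64(-86), np.int64(207)), (217, np.int64(-12), np.int64(-87), np.int64(199)), (220, np.int64(-13), np.int64(-89), np.int64(192)), (223, np.int64(-12), np.int64(-87), np.int64(182)), (229, np.int64(-10), np.int64(-84), np.int64(163)), (232, np.int64(-15), np.int64(-90), np.int64(158)), (238, np.int64(-14), np.int64(-90), np.int64(140)), (241, np.int64(-1), np.int64(-71), np.int64(118))]
303 [(196, np.int64(-23), np.int64(-115), np.int64(271)), (199, np.int64(-22), np.int64(-113), np.int64(262)), (202, np.int64(-30), np.int64(-126), np.int64(262)), (205, np.int64(-17), np.int64(-107), np.int64(242)), (208, np.int64(-11), np.int64(-98), np.int64(229)), (211, np.int64(-12), np.int64(-100), np.int64(221)), (214, np.int64(-15), np.int64(-104), np.int
[... 2078 characters left out ...]
-101), np.int64(139)), (241, np.int64(-3), np.int64(-114), np.int64(139))]
[ 70  42  40  13  93 233 253 179 519 125  98  85  60  86 162]
0.2 32 [-0.013 -0.106  0.2  ] [0.008 0.04  0.205]
0.21 56 [-0.014 -0.109  0.205] [0.008 0.044 0.214]
0.22 48 [-0.015 -0.109  0.215] [ 0.004 -0.074  0.225]
0.23 27 [-0.016 -0.107  0.226] [-0.001 -0.079  0.235]
0.24 21 [-0.035 -0.171  0.235] [ 0.029 -0.009  0.245]
0.25 170 [-0.039 -0.174  0.245] [ 0.03  -0.014  0.255]
0.26 256 [-0.039 -0.176  0.255] [ 0.029 -0.012  0.265]
0.27 210 [-0.039 -0.181  0.265] [ 0.03  -0.009  0.275]
0.28 275 [-0.04  -0.183  0.275] [ 0.029 -0.002  0.285]
0.29 408 [-0.039 -0.182  0.285] [ 0.03  -0.003  0.295]
start gripper pts 3208
17
```

```bash
python3 - <<'E'
from h import *
D=np.load('side0.npz')['W']; d=D-[.135,.559,0]
g=(np.hypot(d[...,0],d[...,1])<.1)&(D[...,2]>.13)
h,e=np.histogram(D[g][:,2],np.arange(.13,.33,.01)); print(list(zip(e.round(2),h)))
v,u=np.where(g); print(u.min(),u.max(),v.min(),v.max())
for z in np.arange(.14,.31,.01):
    k=g&(np.abs(D[...,2]-z)<.005)
    if k.any(): print(z.round(2),k.sum(),D[k].min(0).round(3),D[k].max(0).round(3))
E
```

```text
[(np.float64(0.13), np.int64(0)), (np.float64(0.14), np.int64(0)), (np.float64(0.15), np.int64(0)), (np.float64(0.16), np.int64(0)), (np.float64(0.17), np.int64(0)), (np.float64(0.18), np.int64(0)), (np.float64(0.19), np.int64(0)), (np.float64(0.2), np.int64(14)), (np.float64(0.21), np.int64(32)), (np.float64(0.22), np.int64(34)), (np.float64(0.23), np.int64(36)), (np.float64(0.24), np.int64(37)), (np.float64(0.25), np.int64(37)), (np.float64(0.26), np.int64(23)), (np.float64(0.27), np.int64(20)), (np.float64(0.28), np.int64(22)), (np.float64(0.29), np.int64(6)), (np.float64(0.3), np.int64(82)), (np.float64(0.31), np.int64(115))]
67 113 25 177
0.2 4 [0.144 0.601 0.204] [0.152 0.608 0.205]
0.21 25 [0.114 0.498 0.205] [0.154 0.606 0.215]
0.22 34 [0.111 0.493 0.215] [0.156 0.616 0.224]
0.23 32 [0.112 0.492 0.225] [0.154 0.609 0.235]
0.24 36 [0.111 0.491 0.236] [0.155 0.61  0.245]
0.25 47 [0.111 0.492 0.245] [0.158 0.612 0.255]
0.26 22 [0.112 0.493 0.256] [0.155 0.604 0.265]
0.27 23 [0.114 0.492 0.265] [0.132 0.506 0.274]
0.28 23 [0.113 0.493 0.275] [0.132 0.509 0.285]
0.29 15 [0.111 0.488 0.286] [0.128 0.504 0.293]
0.3 35 [0.083 0.469 0.3  ] [0.177 0.605 0.305]
```

The camera data disagree with the robot's z reading. Fingertips and gripper body sit about 29 mm higher than reported both at the start (tips 0.204 against 0.1735) and now, while the lid measures 0.12 as specified and lateral positions agree. I take the reported z as about 29 mm too low, compensate, and feel for the stop.

```bash
cat >> h.py <<'E'
ZO=np.array([0,0,-.029])
def straps():
    im,W=grab('side')
    for o in finder.outline_of('strap','side')[:1]:
        P=W[o['pixels']]; L=np.c_[(P[:,:2]-C)@RM,P[:,2]]; L=L[(np.abs(L[:,0])<.02)&(L[:,2]<.18)&(L[:,2]>.11)&(L[:,1]>-.145)&(L[:,1]<-.01)]
        print('strap p',o['p'],'slope',np.polyfit(L[:,1],L[:,2],1).round(3),'end z',np.median(L[L[:,1]>-.06][:,2]).round(4),'ymax',L[:,1].max().round(3),len(L))
E
python3 - <<'E'
from h import *
b=np.load('base.npy'); p=r.state()['eef_pos'].copy()
b=np.mean([f() for _ in range(3)],0)
for z in [.106,.103,.102,.101,.1,.099,.098,.097,.096,.095,.094]:
    p[2]=z; r.movel(p,velocity=.04); r.wait(.06)
    d=f()-b; print(z,round(r.state()['eef_pos'][2],4),d.round(2))
    if d[2]>6: break
straps(); print(r.state()['time'])
E
```

```text
0.106 0.1057 [ 0.89 -0.59 -0.4 ]
0.103 0.103 [ 1.39  1.19 -0.42]
0.102 0.102 [ 0.5   0.15 -1.42]
0.101 0.1009 [ 0.75  0.28 -0.57]
0.1 0.0999 [ 0.89 -0.29 -0.94]
0.099 0.0989 [1.15 0.26 0.03]
0.098 0.098 [ 0.71 -0.03 -0.83]
0.097 0.0973 [ 0.6  -0.58  2.93]
0.096 0.0972 [-0.16 -0.45  8.08]
strap p 0.81 slope [-0.01   0.127] end z 0.127 ymax -0.012 298
20.1417
```

The stop was felt at reported z 0.0973 (8 N), so the offset is about 31 mm. The strap slope is -0.01 with its top at 0.127, which is flat. Now I retract, recheck the strap, and press the lever.

```bash
sed -i 's/-.029\]/-.031]/' h.py; python3 - <<'E'
from h import *
p=r.state()['eef_pos'].copy()
up=p.copy(); up[2]=.25+ZO[2]; r.movel(up,velocity=.25)
straps()
r.movel(w(.095,.25)+ZO,velocity=.25); r.movel(w(.095,lever_pt(1.57)[2])+ZO,velocity=.25)
r.wait(.2); b=np.mean([f() for _ in range(3)],0)
for a in [1.57,1.4,1.2,1.0,.8,.6,.4,.25,.15,.08,.04,.02,0,-.02,-.04,-.06,-.08]:
    r.movel(lever_pt(a)+ZO,velocity=.06)
    if a<.09: r.wait(.06)
    d=f()-b; print(a,d.round(2),round(r.state()['eef_pos'][2],4),round(r.state()['time'],2))
    if np.linalg.norm(d)>(16 if a<.05 else 20): print('stop'); break
im,W=grab('side','s4'); grab('top','t4')
o=np.hstack([cv2.resize(cv2.imread('pics/s4.png')[170:290,230:350],(400,400)),cv2.resize(cv2.imread('pics/t4.png')[180:380,180:380],(400,400))])
cv2.imwrite('pics/v4.png',o)
E
```

```text
strap p 0.71 slope [0.001 0.128] end z 0.1277 ymax -0.019 312
1.57 [-0.74 -0.29  0.68] 0.163 23.26
1.4 [-0.22  0.57 -0.74] 0.1628 23.56
1.2 [-0.2  -0.09 -1.08] 0.161 23.88
1.0 [ 0.71 -0.27 -0.22] 0.1571 24.21
0.8 [ 0.38 -0.36 -0.57] 0.151 24.53
0.6 [-0.68 -0.91 -0.35] 0.1435 24.86
0.4 [-0.27 -0.41 -1.46] 0.1348 25.18
0.25 [-0.52 -0.53 -0.08] 0.1275 25.47
0.15 [-0.39 -1.41  0.15] 0.1225 25.72
0.08 [-0.33 -1.19  0.14] 0.1189 26.02
0.04 [-1.46 -1.28  1.7 ] 0.117 26.33
0.02 [-0.75 -1.72  2.67] 0.1161 26.64
0 [-1.86 -2.32  4.19] 0.115 26.95
-0.02 [-1.37 -2.08  5.85] 0.1142 27.26
-0.04 [-3.21 -3.93  9.73] 0.1139 27.57
-0.06 [-4.1  -2.96 15.23] 0.1138 27.88
stop
```

View pics/v4.png

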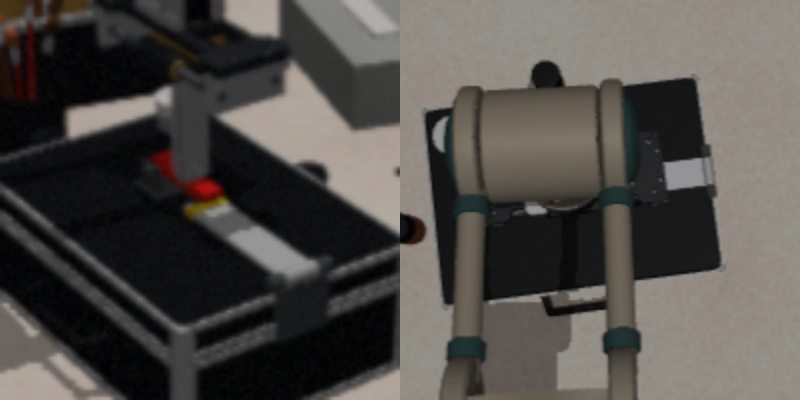

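The lever lies over the strap end, red at (185,175) in the crop with the finger on it, and the stop was felt at 15 N. Now I lift clear and measure.

```bash
python3 - <<'E'
from h import *
p=r.state()['eef_pos'].copy(); p[2]=.36; r.movel(p,velocity=.25)
r.goto([.2,-.35,.36],quat(-1))
print(r.state()['time'])
for c in('side','top'):
    im,W=grab(c,c+'5'); np.savez(c+'5.npz',W=W)
    for t in('lever','strap','jar','foundation_a','brush_cup','case'):
        for o in finder.outline_of(t,c)[:2]:
            P=W[o['pixels']]; P=P[np.isfinite(P[:,0])]
            if len(P)==0: continue
            L=np.c_[(P[:,:2]-C)@RM,P[:,2]]; s=''
            if t in('lever','strap'):
                K=L[(L[:,2]>.135 if t=='lever' else L[:,2]>.124)&(np.abs(L[:,0])<(.008 if t=='lever' else .012))]
                if len(K)>10: s='slope %s zmed %.4f'%(np.polyfit(K[:,1],K[:,2],1).round(3),np.median(K[:,2]))
            print(c,t,round(o['p'],2),np.median(P,0).round(3),'loc',np.percentile(L,[3,97],axis=0).round(3).tolist(),s)
    m=(np.abs(W[...,2]-.12)<.006)&(W[...,0]>.38)&(W[...,0]<.68)&(W[...,1]>-.08)&(W[...,1]<.29)
    print(c,cv2.minAreaRect((W[m][:,:2]*1000).astype(np.float32)))
o=np.hstack([cv2.resize(cv2.imread('pics/side5.png')[150:310,210:370],(400,400)),cv2.resize(cv2.imread('pics/top5.png')[180:380,160:360],(400,400))])
cv2.imwrite('pics/v5.png',o)
E
```

```text
31.1333
side lever 0.61 [0.525 0.108 0.144] loc [[-0.011, -0.039, 0.137], [0.008, 0.029, 0.148]] slope [0.046 0.145] zmed 0.1449
side lever 0.24 [0.501 0.023 0.115] loc [[-0.112, -0.158, 0.008], [0.1, 0.115, 0.13]] slope [0.057 0.145] zmed 0.1449
side strap 0.68 [0.54  0.018 0.128] loc [[-0.017, -0.158, 0.119], [0.017, -0.027, 0.131]] slope [-0.003  0.128] zmed 0.1279
side jar 0.71 [0.578 0.228 0.141] loc [[0.051, 0.095, 0.122], [0.088, 0.136, 0.149]] 
side jar 0.52 [0.525 0.107 0.144] loc [[-0.011, -0.039, 0.129], [0.009, 0.034, 0.149]] 
side brush_cup 0.49 [0.528 0.426 0.175] loc [[0.03, 0.262, 0.083], [0.158, 0.5, 0.186]] 
side case 0.9 [0.501 0.022 0.115] loc [[-0.112, -0.158, 0.009], [0.099, 0.112, 0.129]] 
side ((528.3809814453125, 111.72976684570312), (227.64990234375, 319.769287109375), 7.9939398765563965)
top lever 0.82 [0.53  0.116 0.145] loc [[-0.008, -0.035, 0.122], [0.015, 0.038, 0.151]] slope [0.036 0.146] zmed 0.1457
top lever 0.69 [0.522 0.11  0.12 ] loc [[-0.106, -0.146, 0.115], [0.104, 0.146, 0.134]] slope [0.039 0.146] zmed 0.1457
top strap 0.72 [0.543 0.021 0.129] loc [[-0.014, -0.153, 0.125], [0.016, -0.03, 0.133]] slope [-0.009  0.128] zmed 0.1289
top jar 0.89 [0.583 0.24  0.147] loc [[0.054, 0.098, 0.129], [0.093, 0.137, 0.152]] 
top jar 0.31 [0.51  0.424 0.086] loc [[-0.009, 0.272, 0.003], [0.057, 0.341, 0.189]] 
top foundation_a 0.87 [0.486 0.307 0.097] loc [[-0.028, 0.188, 0.0], [0.004, 0.221, 0.103]] 
top foundation_a 0.47 [0.659 0.148 0.099] loc [[0.122, -0.0, 0.053], [0.151, 0.03, 0.103]] 
top brush_cup 0.98 [0.509 0.425 0.087] loc [[-0.01, 0.272, 0.003], [0.057, 0.343, 0.189]] 
top case 0.73 [0.523 0.111 0.12 ] loc [[-0.106, -0.146, 0.115], [0.106, 0.147, 0.134]] 
top ((529.8443603515625, 114.08096313476562), (223.16775512695312, 314.2019958496094), 8.204217910766602)
```

View pics/v5.png

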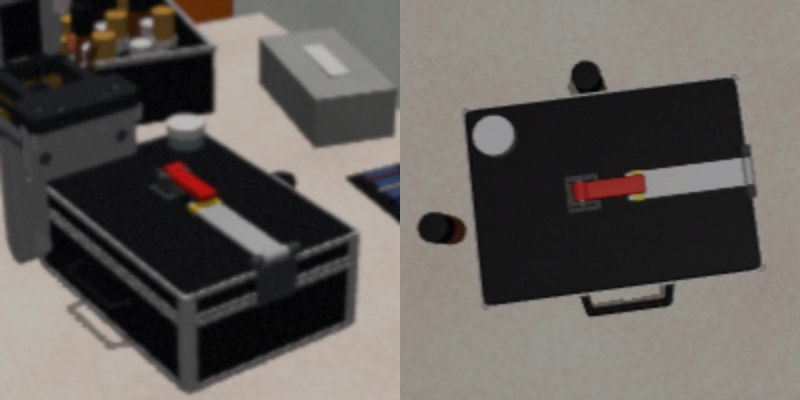

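```bash
python3 - <<'E'
from h import *
r.wait(.2); print(f(),r.state()['time']); workorder.finish_job()
E
```

```text
[ 0.72758924  0.39676531 -0.38455336] 32.0333
the job is handed in; nothing more can be done
```

The case is locked: the strap lies flat on the lid and the red lever is down over its end. I handed the job in at 32.0 s of the 48 s allowed. It reports no verdict.

- **Strap:** I swung it up and over with the back of the shut fingers until I felt the stop (about 8 N). Measured after lifting off, and again at the end, it was flat: slope at most 0.01, top face at 128–129 mm against 129 nominal.
- **Lever:** I then pushed it down until it stopped moving (about 16 N). Its top is at 145–146 mm against 146 nominal. The fitted slope of about 0.04 tilts its free end slightly downward, so it shows no sign of standing open. I read that tilt as fit noise.
- **Surroundings:** The case moved by 0.2 mm (top camera) to 1.4 mm (side camera), and its angle by about 0.1°, all within measuring error. The jar, both foundation bottles and the brush cup were found where they had been. I did not measure the compact, lipstick and lotion again. The arm never came close to them until its retreat, which ended at about (0.20, -0.35) m with the tips about 0.39 m up.
- **Disagreement found:** The robot's reported tool height reads about 30 mm too low compared with the cameras and the contact heights. Because of this my first strap stroke stopped short at about 0.27 rad. I corrected for the offset and completed it before touching the lever.

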